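# Blank reading on the open-beam colorimeter

### The arm

A 7-joint arm with a two-finger parallel gripper is mounted at the origin on the work surface; the furniture and walls round the work are solid. World frame = base frame: x ahead of the robot, y to its left, z up, the work surface at z = 0. Lengths are in m, angles in rad, forces in N, time in s.
With the tool pointing down it reaches from about 0.4 to 0.875 m from the base axis. Payload 19.3 kg.
Tool frame: the origin (TCP) lies at the very end of the fingers, on their centre line; the grasp point (between the pads) lies 19 mm behind it; z points along the fingers, y is the line along which they close (so a half turn about z gives the same grasp; the last joint's range is limited). The gripper opens to 85 mm and grips with 20 to 120 N. Pads are 22 mm wide; open, the fingers measure 114 mm over their backs; the gripper's body (76 mm by 85 mm) begins 54 mm behind the grasp point. The pads swing forward as they close: fully open they stand 13 mm farther back than shut.
Start: joints at [1.042, 0.521, -0.036, 1.599, 0.021, 1.021, -0.113], TCP at [0.277, -0.56, 0.231] pointing down, gripper open.
Joint ranges: [-2.91, 2.91], [-0.3, 2.13], [-1.5, 1.42], [0.17, 2.43], [-1.26, 4.41], [0.16, 1.93], [-2.52, 2.52]. Speed limits (rad/s): [1.89, 1.89, 2.39, 2.39, 3.01, 3.01, 3.01].

### API

Orientations are given as [roll, pitch, yaw] about the fixed x, y, z axes, in that order (R = Rz(yaw) Ry(pitch) Rx(roll)).
In Python, from workcell import monitor, viewer, bot gives the robot as it stands.
- The arm moves only by the tool move_arm, never from a script. Its arguments are lists of equal length, an entry for each row: "gripper": the opening, from 0 (shut) to 1 (fully open); "linear": the shift along the tool's x, y, z in cm, a list of three; "twist": the turn about the tool's z in degrees. A call has 1 to 8 rows; each row shifts and turns the commanded pose from where the row before left it, along the tool's axes as they then stand; what a row does not reach is not made up. A row lasts 1/10 s, in which the tool goes at most 50 mm and 8.59 degrees, less where a joint would pass 70% of its speed; a pose out of reach is approached as far as the arm can. A call with a gripper value outside its range is refused whole. The fingers move at their own pace and stop on an object; "squeeze" is the grip in N (left out, the last holds). Time passes only in rows, so rows that do not move let the fingers close. It gives the time, the measured TCP pose, the force, the opening and the grip force at its end, in the units of the state.
- monitor.observe(): the state, without advancing time (a new reading comes with each control period).
- viewer.grab_frame(name): name is "scene" or "side" or "wrist"; returns a dict with "img" (384x512x3 uint8, red, green, blue), "K" (3x3 intrinsics, pixels), "k1" (the pictures are not rectified: a ray, as slopes to the right and down, at radius r is drawn at 1 + k1 r^2 times it, then the intrinsics apply), "eye" and "rotation" of the camera in the world. Camera axes: x right, y up, looking along -z (the intrinsics and any distortion apply to the point x, -y, -z); pixel columns grow to the right and rows downward; lengths in m; the calibration is good to about 2 mm. A picture is of the moment at which its call begins. There is no depth.
- bot.job_done(): hands the job in; it is judged then, once.
The state is a dict: "clock": time; "qpos": joint angles; "qd": joint speeds; "joint_efforts": joint torques, N m; "position": TCP position; "tool_rot": TCP orientation; "force": force on the tool from outside, world axes, zero at the start; "moment": the same for the moment, N m; "grip_width": finger opening in m; "finger_force": force on a finger pad.
Only numpy, scipy, OpenCV 4.12 (cv2) and the standard library are available. Lean on these libraries where they do the work, as an engineer would, in place of code of your own. Each camera call takes 0.05 s, during which the arm holds its last target. There are 200 camera calls.

### The job

Take a blank reading: first turn the dial knob on the colorimeter's lamp head until its needle points at the brass index tab, leaving the tab where it is, and let go of it. Then take the longest of the three empty glass cells from the wooden rack by its two frosted sides only, never touching its clear end windows or taking out the other cells. Finish holding it, without knocking the instrument or shifting the things around, upright and still in the open gap, midway between the two barrels and touching neither, windows square to the lenses, the beam passing through the middle of its lower half.

Things in the scene. Friction and masses are not known exactly. Their poses are not given: they have to be found in the camera images.
- beam (a point): the middle of the open beam gap, on the level beam axis, 95 mm above the table. y runs along the beam towards the lamp head, z is up, -x is the instrument's front. Two black barrels 28 mm in diameter face each other on this axis; their end faces (lenses) stand at y = +29 and -29 mm. Between them is nothing but the flat bed, whose top is 77 mm below this point
- dial (a joint): angle of the dial knob (rad), growing counterclockwise seen from above; no stop within a turn either way, slight friction, stays where it is left
- pointer (a point): point on the line of the knob's black needle. Its x axis points outward along the needle: the knob's upright axis is 37 mm along its -x, and 106 mm along +y of beam. The black finger bar (white line on its needle end) is 50 mm long along this x, 15 mm wide, centred on the axis, from 3 to 24 mm above this point; round skirt under it 52 mm across; the dial plate (86 mm across) is 2 mm below
- tab_tip (a point): inner point of the small brass index tab clipped over the rim of the dial plate, 37 mm from the knob's axis, as high as pointer: the two points coincide when needle and tab agree. The tab reaches out to 50 mm radius and rises 3 mm above the plate. At the start it is 25 to 75 degrees counterclockwise (from above) of the needle
- long_cell: longest glass cell, 44 mm long (y, the light path), 20 mm wide (x), 70 mm high with its fixed white cover, about 70 g; origin at the centre of its underside, z up. Frosted faces: the two sides at x = +10 and -10 mm, up to 66 mm. Clear windows: the two ends at y = +22 and -22 mm. The cover is a little narrower than the cell
- long_cell_mid (a point): point on the upright axis of the long cell 20 mm above its underside, where the beam should pass; axes as long_cell
- middle_cell: the middle glass cell, like the long one but 34 mm long; origin at the centre of its underside; to be left in the rack
- short_cell: the short glass cell, like the long one but 24 mm long; origin at the centre of its underside; to be left in the rack
- cell_rack: fixed pale wooden rack, 56 mm wide (x), 172 mm long (y), 36 mm high, origin at the centre of its underside. Three pockets in a row at y = -56, 0 and +56 mm, each 22.5 by 46.5 mm, floor 8 mm above the table; the cells stand upright in them, lengthways along the row, 42 mm above the rack. Which cell is in which pocket varies
- colorimeter: the whole fixed grey instrument; origin on the table under beam, same axes. Bed 104 mm wide (x), from y = -120 to +160 mm. Lamp head from y = +57 mm, its top 135 mm above the table, with the dial on it; detector head from y = -60 to -112 mm, its top 140 mm above the table
- orange_dish: glass dish of ink 78 mm across and 38 mm high behind the rack, origin under its centre; leave alone
- sample_dish: glass dish of ink 78 mm across and 38 mm high behind the rack, origin under its centre; leave alone
- mordant_jar: small lidded jar 44 mm across and 59 mm high in front of the rack, origin under its centre; leave alone
Mind the look-alikes: they are no part of the job. Leave any orange look-alike of the middle_cell alone.

How it is judged:
By the outcome, as a careful person would: the job done as asked, in the order asked, and still so for the second after the job is handed in, while the arm keeps its last pose, push and grip.
It also fails if it takes over 54 s, if anything falls off the work surface, if the arm or the gripper's body presses on something with over 40 N, if the wrist force passes 120 N, or if a joint passes its speed limit or range.

## Working session

There is one attempt and no reset: what is moved stays moved. The work goes in short steps, Python scripts to look and compute and a tool call to move; the robot and the scene stay as the last step left them, time stands still between calls to the robot, and variables do not carry over. Pictures are saved under pics/ and viewed, at most 10 in all, crops included, and the job is handed in when it is done.

Besides the shell and the picture viewer there is one more tool, called after ">>>" as name(argument=value, ...), one argument or row to a line, values as JSON. move_arm: Moves the arm, as the interface text tells. Its arguments: {"type":"object","properties":{"gripper":{"type":"array"},"linear":{"type":"array"},"twist":{"type":"array"},"squeeze":{"type":"number"}},"required":["gripper","linear","twist"]}

```bash
mkdir -p pics
cat > h.py <<'E'
import numpy as np, cv2, pickle
from workcell import monitor, viewer, bot
def grab(n,f):
    d=viewer.grab_frame(n); cv2.imwrite(f'pics/{f}.png',d['img'][:,:,::-1]); pickle.dump(d,open(f'pics/{f}.pkl','wb')); return d
def load(f): return pickle.load(open(f'pics/{f}.pkl','rb'))
def proj(d,P):
    P=np.atleast_2d(P); c=(P-np.array(d['eye']))@np.array(d['rotation'])
    s=np.c_[c[:,0]/-c[:,2],-c[:,1]/-c[:,2]]; s=s*(1+d['k1']*(s**2).sum(1))[:,None]
    K=np.array(d['K']); return np.c_[K[0,0]*s[:,0]+K[0,2],K[1,1]*s[:,1]+K[1,2]]
def ray(d,u,v):
    K=np.array(d['K']); t=np.array([(u-K[0,2])/K[0,0],(v-K[1,2])/K[1,1]]); s=t.copy()
    for _ in range(30): s=t/(1+d['k1']*(s@s))
    r=np.array(d['rotation'])@np.array([s[0],-s[1],-1]); return np.array(d['eye']),r
def onz(d,u,v,z):
    e,r=ray(d,u,v); return e+r*(z-e[2])/r[2]
E
python3 - <<'E'
from h import *
for n in ['scene','side','wrist']:
    d=grab(n,n+'0'); print(n,np.round(d['eye'],3),np.round(d['rotation'],2).tolist(),d['K'][0][0],d['k1'])
ims=[cv2.imread(f'pics/{n}0.png') for n in ['scene','side']]
print({k:np.round(v,3).tolist() for k,v in monitor.observe().items()})
cv2.imwrite('pics/a.png',cv2.resize(ims[0],(800,600),interpolation=cv2.INTER_CUBIC));cv2.imwrite('pics/b.png',cv2.resize(ims[1],(800,600),interpolation=cv2.INTER_CUBIC))
E
```

```text
scene [-0.177  0.557  0.571] [0.98, -0.01, -2.26] 352.99366373218595 -0.11263503933644928
side [0.117 0.886 0.529] [1.12, -0.01, -2.81] 419.84159401912365 -0.13825137995394549
wrist [ 0.352 -0.523  0.374] [-0.33, 0.0, -1.11] 314.966896109636 -0.0039503670191591836
{'clock': 0.15, 'qpos': [1.042, 0.522, -0.036, 1.6, 0.021, 1.021, -0.113], 'qd': [-0.0, -0.002, -0.001, -0.002, -0.001, -0.0, -0.0], 'joint_efforts': [0.0, -92.739, 1.98, -37.006, 0.018, 0.006, 0.0], 'position': [0.277, -0.56, 0.231], 'tool_rot': [-3.141, 0.0, 0.459], 'force': [-0.135, 0.475, 0.827], 'moment': [-0.007, 0.005, 0.016], 'finger_force': 0.0, 'grip_width': 0.085}
```

View pics/a.png

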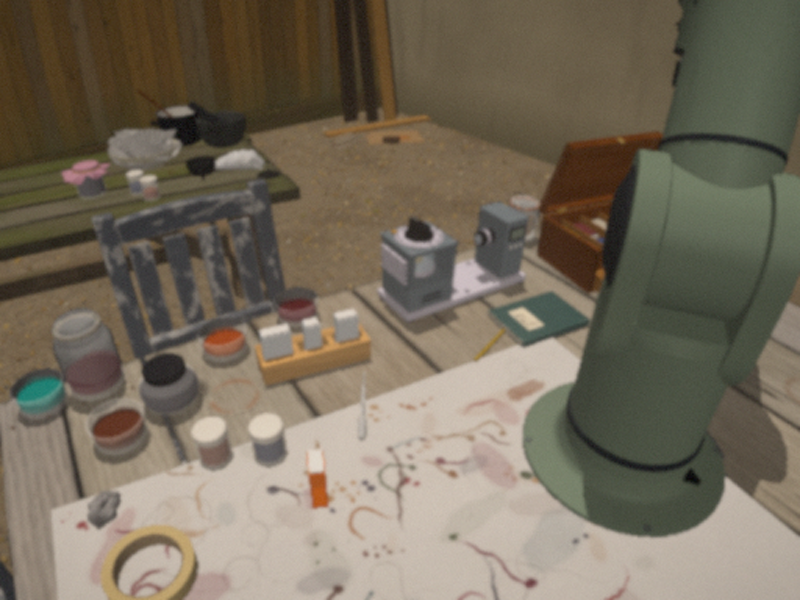

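View pics/b.png

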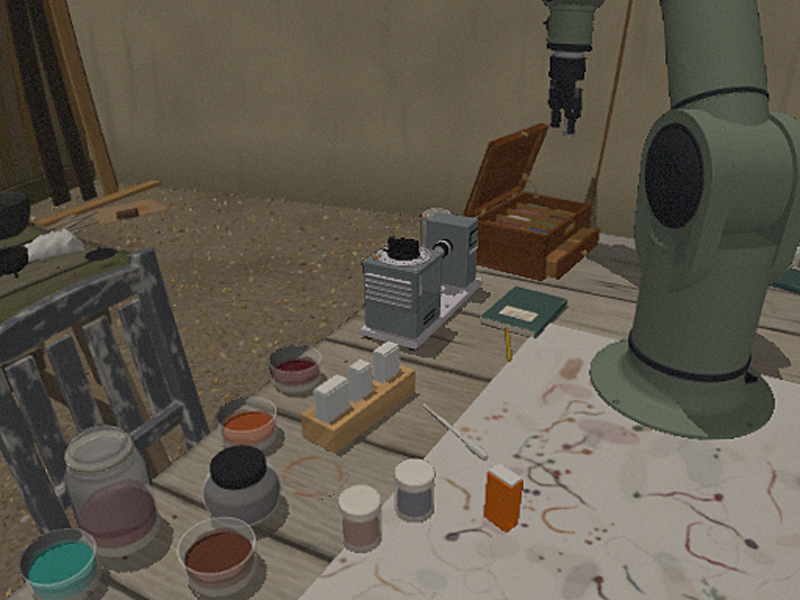

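The scene picture shows the rack at about (313,352), with the long cell in the +y-side pocket nearest the dishes, at (275,342). The dial is at (418,232). The side picture shows the rack at (360,405), the long cell at (331,397) and the dial at (404,250). The camera rotation is given as roll, pitch and yaw.

```bash
cat >> h.py <<'E'
from scipy.spatial.transform import Rotation as Rn
_l=load
def fix(d): 
    d=dict(d); d['rotation']=Rn.from_euler('xyz',d['rotation']).as_matrix(); return d
def load(f): return fix(_l(f))
E
python3 - <<'E'
from h import *
s=load('side0'); q=0.64
print('self check tcp', proj(s,[.277,-.56,.231])/q, proj(s,[0,0,0])/q)
for n,u,v,z in [('rack top L corner',303,415,.036),('rack top front corner',338,424,.036),('rack top right',415,372,.036),('rack far',380,352,.036),
 ('knob top',404,240,.159),('plate',404,254,.135),('bed near L',362,333,.018),('bed near R',407,346,.018),('bed far R',480,288,.018),('dishO',250,440,0),('dish2',296,388,0),('long top',331,384,.078),('short top',360,366,.078),('mid top',386,350,.078)]:
    print(n,np.round(onz(s,u*q,v*q,z),3))
c=load('scene0')
for n,u,v,z in [('rack top L corner',262,372,.036),('rack top R',370,348,.036),('bed near',410,320,.018),('bed farR',524,280,.018),('bed L',380,293,.018),('knob',418,225,.159)]:
    print(n,np.round(onz(c,u*q,v*q,z),3))
E
```

```text
self check tcp [[560.42154327 137.09035962]] [[679.54634998 384.58039114]]
rack top L corner [0.465 0.295 0.036]
rack top front corner [0.416 0.296 0.036]
rack top right [0.366 0.15  0.036]
rack far [0.432 0.116 0.036]
knob top [ 0.445 -0.025  0.159]
plate [ 0.446 -0.025  0.135]
bed near L [0.492 0.043 0.018]
bed near R [0.411 0.057 0.018]
bed far R [ 0.355 -0.189  0.018]
dishO [0.529 0.324 0.   ]
dish2 [0.531 0.197 0.   ]
long top [0.433 0.275 0.078]
short top [0.416 0.224 0.078]
mid top [0.399 0.174 0.078]
rack top L corner [0.407 0.315 0.036]
rack top R [0.353 0.157 0.036]
bed near [0.389 0.044 0.018]
bed farR [ 0.351 -0.214  0.018]
bed L [0.487 0.032 0.018]
knob [ 0.443 -0.015  0.159]
```

>>> move_arm(
  gripper=[1,1,1,1,1,1],
  linear=[
    [0,0,-4],
    [0,0,-4],
    [0,0,-4],
    [0,0,-3],
    [0,0,0],
    [0,0,0],
  ],
  twist=[-8,-8,-8,-8,-7,-7],
)

```text
clock: 0.75
position: [0.2768, -0.5605, 0.382]
tool_rot: [3.141, 0.001, 1.266]
force: [-0.8, -0.1, -0.4]
grip_width: 0.0856
finger_force: 0.0
```

>>> move_arm(
  gripper=[1,1,1,1,1,1,1,1],
  linear=[
    [4,0,0],
    [4,0,0],
    [4,0,0],
    [4,0,0],
    [4,0,0],
    [4,0,0],
    [4,-1,0],
    [4,-1,0],
  ],
  twist=[0,0,0,0,0,0,0,0],
)

```text
clock: 1.55
position: [0.355, -0.2477, 0.3811]
tool_rot: [-3.141, 0.0, 1.262]
force: [0.9, -0.4, -0.0]
grip_width: 0.0853
finger_force: 0.0
```

>>> move_arm(
  gripper=[1,1,1,1,1,1,1,1],
  linear=[
    [4,-1,0],
    [4,-1,0],
    [4,0,0],
    [4,0,0],
    [4,0,0],
    [4,0,0],
    [4,0,0],
    [2,0,0],
  ],
  twist=[0,0,0,0,0,0,0,0],
)

```text
clock: 2.35
position: [0.4276, 0.0454, 0.3814]
tool_rot: [3.142, -0.001, 1.264]
force: [-0.1, -0.9, 0.4]
grip_width: 0.0855
finger_force: 0.0
```

Run:
```python
from h import *
d=grab('wrist','w1'); print(np.round(d['eye'],3),d['rotation'])
cv2.imwrite('pics/c.png',cv2.resize(d['img'][:,:,::-1],(800,600),interpolation=cv2.INTER_CUBIC))
```

```text
[0.453 0.126 0.525] [-3.28422505e-01  9.75309746e-05 -3.05581199e-01]
```

View pics/c.png

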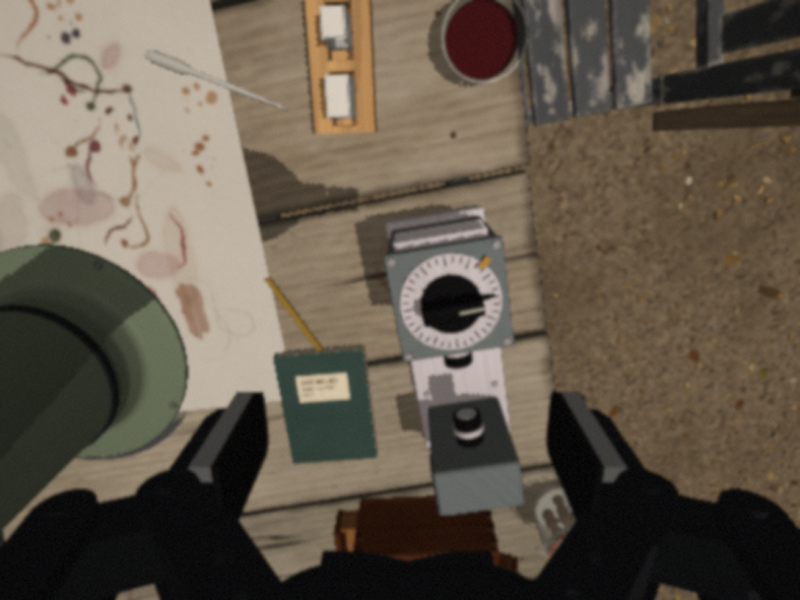

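The wrist picture shows the dial plate centred at about (452,303), with the needle pointing right to (497,296) and the brass tab at (487,262). The detector head is at (472,450). I'll go closer over the dial.

>>> move_arm(
  gripper=[1,1,1,1],
  linear=[
    [-3,2,3],
    [-3,1.6,3],
    [0,0,3],
    [0,0,0],
  ],
  twist=[0,0,0,0],
)

```text
clock: 2.8
position: [0.4417, -0.0264, 0.2886]
tool_rot: [-3.136, 0.001, 1.261]
force: [-0.4, 0.6, 1.4]
grip_width: 0.0852
finger_force: 0.0
```

Run:
```python
from h import *
d=grab('wrist','w2'); print(np.round(d['eye'],4),d['rotation'])
o=monitor.observe(); print(o['position'],o['tool_rot'])
cv2.imwrite('pics/d.png',cv2.resize(d['img'][:,:,::-1],(800,600),interpolation=cv2.INTER_CUBIC))
```

```text
[0.4679 0.0536 0.4322] [-0.33005155  0.00547185 -0.30941097]
[ 0.44266687 -0.02555328  0.29075097] [-3.13878539e+00  7.40280023e-05  1.26175147e+00]
```

View pics/d.png

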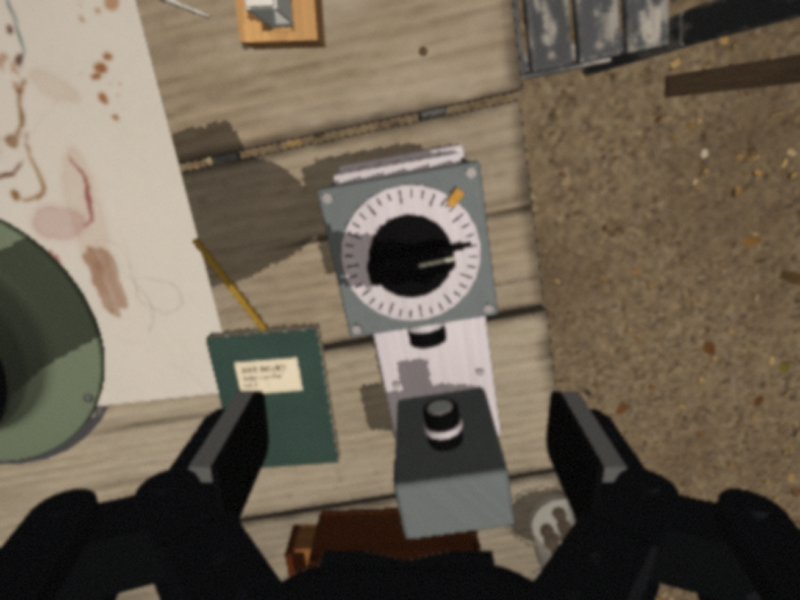

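```bash
cat > dial.py <<'E'
from h import *
import sys
def rectify(d,x0,y0,z,h=.07,s=.00025):
    # world x right, y up
    n=int(2*h/s); g=(np.arange(n)+.5)*s-h
    X,Y=np.meshgrid(x0+g,y0-g); p=proj(d,np.c_[X.ravel(),Y.ravel(),np.full(X.size,z)]).astype(np.float32)
    return cv2.remap(d['img'],p[:,0].reshape(n,n),p[:,1].reshape(n,n),cv2.INTER_CUBIC)
def dial(f,x0,y0,z=.138):
    d=load(f); im=rectify(d,x0,y0,z); hsv=cv2.cvtColor(im,cv2.COLOR_RGB2HSV)
    s=.00025; h=.07
    W=lambda u,v:np.array([x0-h+(u+.5)*s,y0+h-(v+.5)*s])
    br=((hsv[...,0]>10)&(hsv[...,0]<25)&(hsv[...,1]>110)&(hsv[...,2]>120)).astype(np.uint8)
    n,l,st,c=cv2.connectedComponentsWithStats(br); k=1+np.argmax(st[1:,4]); print('brass',st[k,4],W(*c[k]))
    return im,hsv,W,W(*c[k])
E
python3 - <<'E'
from dial import *
d=load('w2'); q=.64
for z in(.135,.138): print('c0',z,onz(d,411*q,252*q,z))
for n,u,v,z in [('hd',320,192,.135),('hd',480,160,.135),('hd',497,317,.135),('hd',350,335,.135),('det',397,405,.14),('det',485,390,.14),('det',510,488,.14),('det',400,490,.14)]: print(n,onz(d,u*q,v*q,z).round(4))
im,hsv,W,b=dial('w2',.445,-.018)
print(W(0,0))
cv2.imwrite('pics/e.png',im[:,:,::-1])
E
```

```text
c0 0.135 [ 0.44632448 -0.01738815  0.135     ]
c0 0.138 [ 0.44654272 -0.01667106  0.138     ]
hd [0.4057 0.0341 0.135 ]
hd [0.5013 0.023  0.135 ]
hd [ 0.4864 -0.0755  0.135 ]
hd [ 0.3912 -0.0587  0.135 ]
det [ 0.4054 -0.1152  0.14  ]
det [ 0.4653 -0.1221  0.14  ]
det [ 0.4621 -0.2055  0.14  ]
det [ 0.3854 -0.1832  0.14  ]
brass 966 [0.48132919 0.00758514]
[0.375125 0.051875]
```

View pics/e.png

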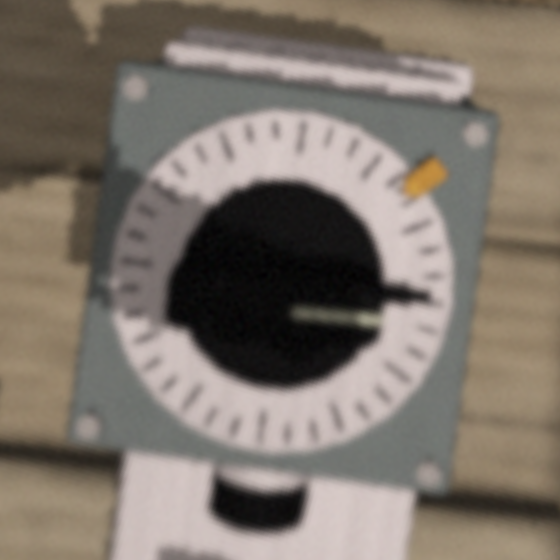

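The rectified dial (0.25 mm/px) shows the plate centred at (282,281) with a 43 mm radius. The needle tip is at (430,296) and the tab at (425,177). The four screws, e.g. (135,88) and (477,133), give an instrument yaw of about -7.8°. Next I'll refine the two dial angles.

```bash
cat >> dial.py <<'E'
def angles(f,c,z=.138):
    im,hsv,W,b=dial(f,c[0],c[1],z); n=im.shape[0]; g=(np.arange(n)+.5)*.00025-.07
    X,Y=np.meshgrid(g,-g); r=np.hypot(X,Y); a=np.degrees(np.arctan2(Y,X)); V=hsv[...,2].astype(float)
    tab=np.degrees(np.arctan2(*(b-c)[::-1])); best=[]
    for r1,r2 in((.0275,.030),(.030,.0325),(.0325,.0345)):
        m=(r>r1)&(r<r2); hist=np.array([V[m&(np.abs((a-t+180)%360-180)<1.5)].mean() for t in range(-180,180)])
        k=np.argmin(np.where(np.abs(np.arange(-180,180)-tab)<100,hist,999))-180
        mm=m&(np.abs((a-k+180)%360-180)<8); w=np.clip(np.percentile(V[mm],80)-V[mm],0,None); best.append(k+((a[mm]-k+180)%360-180)@w/w.sum())
    print('tab',tab.round(2),'needle',np.round(best,2)); return im
E
python3 - <<'E'
from dial import *
for f in('w2','w1'):
  for z in (.136,.139):
    # circle of the white plate
    d=load(f); c=np.array([.4458,-.0184])
    for it in range(3):
        im=rectify(d,c[0],c[1],z); G=im.min(2).astype(float)
        pts=[]
        for t in np.radians(np.arange(0,360,3)):
            rr=np.arange(.036,.050,.0001); u=(c*0+.07)[0]
            xs=(rr*np.cos(t)+.07)/.00025-.5; ys=(.07-rr*np.sin(t))/.00025-.5
            p=cv2.remap(cv2.GaussianBlur(G,(0,0),3).astype(np.float32),xs.astype(np.float32)[None],ys.astype(np.float32)[None],1)[0]
            k=np.argmin(np.gradient(p)[40:])+40
            if rr[k]>.0405 and rr[k]<.046: pts.append([rr[k]*np.cos(t),rr[k]*np.sin(t)])
        pts=np.array(pts); A=np.c_[2*pts,np.ones(len(pts))]
        keep=np.ones(len(pts),bool)
        for _ in range(5):
            s=np.linalg.lstsq(A[keep],(pts[keep]**2).sum(1),rcond=None)[0]; R=np.sqrt(s[2]+s[:2]@s[:2]); e=np.abs(np.hypot(*(pts-s[:2]).T)-R); keep=e<.0008
        c=c+s[:2]
    print(f,z,c.round(4),R.round(4),keep.sum()); angles(f,c,z)
E
```

```text
w2 0.136 [ 0.4453 -0.019 ] 0.0431 117
brass 978 [0.48138905 0.00728224]
tab 36.09 needle [-5.72 -5.84 -6.  ]
w2 0.139 [ 0.4456 -0.0183] 0.0427 117
brass 956 [0.48126353 0.00773432]
tab 36.08 needle [-5.71 -5.9  -5.98]
w1 0.136 [ 0.4456 -0.0193] 0.0432 110
brass 911 [0.4816534  0.00666177]
tab 35.79 needle [-6.35 -6.19 -6.05]
w1 0.139 [ 0.4457 -0.0182] 0.0428 110
brass 903 [0.481425   0.00757642]
tab 35.79 needle [-6.34 -6.2  -6.05]
```

>>> move_arm(
  gripper=[0.5,0.5,0.5,0.5,0.5,0.5,0.5,0.5],
  linear=[
    [0.7,0,0],
    [0,0,0],
    [0,0,0],
    [0,0,0],
    [0,0,0],
    [0,0,0],
    [0,0,0],
    [0,0,0],
  ],
  twist=[0,8,8,8,8,8,8,8],
)

```text
clock: 3.65
position: [0.4463, -0.0178, 0.2931]
tool_rot: [3.141, -0.003, 0.28]
force: [0.5, -1.3, -0.2]
grip_width: 0.043
finger_force: 0.0
```

>>> move_arm(
  gripper=[0.5,0.5,0.5,0.5,0.5,0.5],
  linear=[
    [0,0,0],
    [0,0,0],
    [0,0,0],
    [0,0,0],
    [0,0,0],
    [0,0,0],
  ],
  twist=[8,8,6.3,0,0,0],
)

```text
clock: 4.25
position: [0.4457, -0.0187, 0.2919]
tool_rot: [-3.142, -0.001, -0.102]
force: [0.6, -0.5, 0.3]
grip_width: 0.0424
finger_force: 0.0
```

Run:
```python
from dial import *
o=monitor.observe(); print(o['position'],o['tool_rot'],o['force'],o['grip_width'],o['qpos'].round(2))
d=grab('wrist','w3'); print(np.round(d['eye'],4)); 
angles('w3',np.array([.4455,-.0187]))
im=rectify(load('w3'),.4455,-.0187,.138)
cv2.imwrite('pics/f.png',np.hstack([cv2.resize(d['img'],(400,300)),cv2.resize(im,(300,300))])[:,:,::-1])
```

```text
[ 0.44574298 -0.01866281  0.29188142] [-3.14150621e+00 -9.28109725e-04 -1.01689813e-01] [ 0.55649017 -0.51111803  0.31788219] 0.0423633867220606 [ 0.32  0.19 -0.48  1.95  0.1   1.03 -1.87]
[ 0.5286 -0.0264  0.4356]
brass 951 [0.48074961 0.00804356]
tab 37.19 needle [-4.51 -4.89 -5.5 ]
```

View pics/f.png

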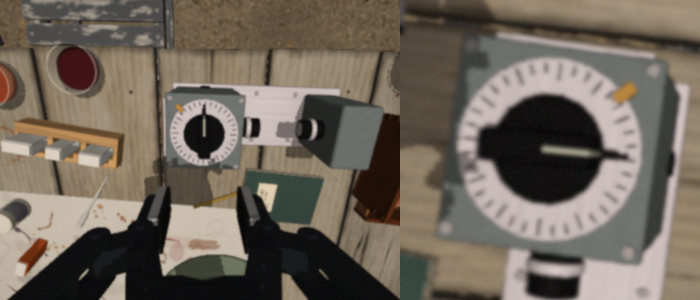

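The open fingers straddle the knob, whose bar lies along the tool's x axis. Viewed from +x, the tab is at (627,92) in the rectified half. I'll refit the centre from this view and average.

```bash
cat >> dial.py <<'E'
def center(f,c,z):
    d=load(f); c=np.array(c)
    for it in range(3):
        G=cv2.GaussianBlur(rectify(d,c[0],c[1],z).min(2).astype(np.float32),(0,0),3); pts=[]
        for t in np.radians(np.arange(0,360,3)):
            rr=np.arange(.036,.050,.0001)
            p=cv2.remap(G,((rr*np.cos(t)+.07)/.00025-.5).astype(np.float32)[None],((.07-rr*np.sin(t))/.00025-.5).astype(np.float32)[None],1)[0]
            k=np.argmin(np.gradient(p)[40:])+40
            if .0405<rr[k]<.046: pts.append([rr[k]*np.cos(t),rr[k]*np.sin(t)])
        pts=np.array(pts); A=np.c_[2*pts,np.ones(len(pts))]; keep=np.ones(len(pts),bool)
        for _ in range(5):
            s=np.linalg.lstsq(A[keep],(pts[keep]**2).sum(1),rcond=None)[0]; R=np.sqrt(s[2]+s[:2]@s[:2]); keep=np.abs(np.hypot(*(pts-s[:2]).T)-R)<.0008
        c=c+s[:2]
    return c,R
E
python3 - <<'E'
from dial import *
for z in (.135,.137,.139):
    for f in('w1','w2','w3'):
        c,R=center(f,[.4455,-.0187],z); print(f,z,c.round(4),R.round(4)); 
        if z==.137: angles(f,c,z)
E
```

```text
w1 0.135 [ 0.4456 -0.0197] 0.0432
w2 0.135 [ 0.4452 -0.0193] 0.0432
w3 0.135 [ 0.4444 -0.0183] 0.0433
w1 0.137 [ 0.4456 -0.019 ] 0.043
brass 915 [0.48156628 0.0069547 ]
tab 35.78 needle [-6.37 -6.21 -6.06]
w2 0.137 [ 0.4454 -0.0188] 0.043
brass 973 [0.48136174 0.00743263]
tab 36.07 needle [-5.74 -5.89 -6.02]
w3 0.137 [ 0.445  -0.0184] 0.043
brass 958 [0.48056353 0.00813372]
tab 36.68 needle [-5.05 -5.31 -5.91]
w1 0.139 [ 0.4457 -0.0182] 0.0428
w2 0.139 [ 0.4456 -0.0183] 0.0427
w3 0.139 [ 0.4456 -0.0185] 0.0428
```

>>> move_arm(
  gripper=[0.5,0.5,0.5,0.5,0.5,0.5],
  linear=[
    [0,0,4],
    [0,0,4],
    [0,0,3],
    [0,0,2],
    [0,0,1.3],
    [0,0,0],
  ],
  twist=[0,0,0,0,0,0],
  squeeze=20,
)

```text
clock: 4.9
position: [0.4448, -0.0189, 0.1471]
tool_rot: [-3.141, 0.003, -0.104]
force: [0.3, 0.2, 0.6]
grip_width: 0.0427
finger_force: 0.0
```

>>> move_arm(
  gripper=[0.3,0.2,0.1,0.1,0.1,0.1],
  linear=[
    [0,0,0],
    [0,0,0],
    [0,0,0],
    [0,0,0],
    [0,0,0],
    [0,0,0],
  ],
  twist=[0,0,0,0,0,0],
  squeeze=20,
)

```text
clock: 5.5
position: [0.446, -0.0192, 0.1492]
tool_rot: [3.141, -0.002, -0.105]
force: [-0.7, -0.5, 5.3]
grip_width: 0.0143
finger_force: 24.5
```

>>> move_arm(
  gripper=[0.1,0.1,0.1,0.1,0.1,0.1,0.1,0.1],
  linear=[
    [0,0,-0.1],
    [0,0,0],
    [0,0,0],
    [0,0,0],
    [0,0,0],
    [0,0,0],
    [0,0,0],
    [0,0,0],
  ],
  twist=[-3,-6,-6,-6,-6,-6,-6,-3],
)

```text
clock: 6.3
position: [0.4457, -0.019, 0.1496]
tool_rot: [3.141, -0.001, 0.632]
force: [3.2, 1.8, -11.4]
grip_width: 0.0142
finger_force: 22.1
```

>>> move_arm(
  gripper=[0.1,0.1,0.1],
  linear=[
    [0,0,0],
    [0,0,0],
    [0,0,0],
  ],
  twist=[0,0,0],
)

```text
clock: 6.6
position: [0.4457, -0.019, 0.1495]
tool_rot: [3.141, -0.0, 0.627]
force: [3.5, 2.0, -7.6]
grip_width: 0.0144
finger_force: 22.7
```

Run:
```python
from dial import *
o=monitor.observe(); print(o['position'],o['tool_rot'],o['force'],o['moment'],o['grip_width'],np.degrees(o['tool_rot'][2]))
```

```text
[ 0.44569703 -0.01901352  0.14951526] [ 3.14123753e+00 -4.58839312e-04  6.26661651e-01] [ 3.48673949  1.97673653 -7.6230593 ] [ 0.29592046 -0.71327373  0.02826418] 0.014382498186110435 35.90506779075391
```

Now I'll release, lift and check the dial.

>>> move_arm(
  gripper=[0.3,0.5,0.5,0.5,0.5,0.5,0.5,0.5],
  linear=[
    [0,0,0],
    [0,0,0],
    [0,0,0],
    [0,0,-1],
    [0,0,-4],
    [0,0,-5],
    [0,0,-4.5],
    [0,0,0],
  ],
  twist=[0,0,0,0,0,0,0,0],
)

```text
clock: 7.4
position: [0.4474, -0.0185, 0.2999]
tool_rot: [3.136, -0.006, 0.628]
force: [0.1, -1.1, -1.1]
grip_width: 0.0424
finger_force: 0.0
```

Run:
```python
from dial import *
d=grab('wrist','w4')
for z in (.137,.139):
    c,R=center('w4',[.4455,-.0184],z); print(c,R); im=angles('w4',c,z)
o=monitor.observe(); print(o['position'],o['tool_rot'],o['force'])
cv2.imwrite('pics/g.png',im[60:500,60:500,::-1])
```

```text
[ 0.44517812 -0.01874425] 0.04299708558675603
brass 946 [0.48067627 0.00764343]
tab 36.63 needle [36.71 36.3  36.13]
[ 0.44564545 -0.01841077] 0.04269136300744904
brass 934 [0.4808984  0.00781674]
tab 36.65 needle [36.72 36.26 36.16]
[ 0.44644597 -0.01896922  0.29729004] [ 3.13787387 -0.00338653  0.6275906 ] [-0.30708194  0.21461677 -1.39787294]
```

View pics/g.png

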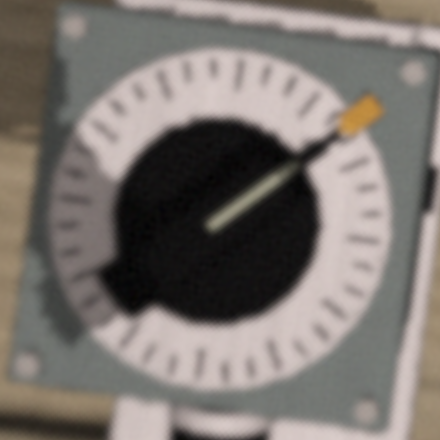

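The needle at (320,150) runs straight into the tab at (360,113), and they agree within half a degree. Next is the rack.

>>> move_arm(
  gripper=[0.6,0.6,0.6,0.6,0.6,0.6,0.6,0.6],
  linear=[
    [2.2,-3.6,0],
    [2.2,-3.6,0],
    [2.2,-3.6,0],
    [2.2,-3.6,0],
    [2.2,-3.6,0],
    [2.2,-3.6,0],
    [0,0,0],
    [0,0,0],
  ],
  twist=[0,0,0,0,0,0,-7,-7],
)

```text
clock: 8.25
position: [0.4243, 0.2347, 0.2938]
tool_rot: [-3.14, 0.001, 0.88]
force: [0.7, -0.3, -0.2]
grip_width: 0.0515
finger_force: 0.0
```

>>> move_arm(
  gripper=[0.6,0.6,0.6,0.6,0.6],
  linear=[
    [0,0,0],
    [0,0,0],
    [0,0,0],
    [0,0,0],
    [0,0,0],
  ],
  twist=[-7,-7,-8,0,0],
)

```text
clock: 8.75
position: [0.4252, 0.2331, 0.294]
tool_rot: [-3.141, 0.0, 1.252]
force: [-0.4, -1.0, 0.4]
grip_width: 0.0513
finger_force: 0.0
```

Run:
```python
from dial import *
o=monitor.observe(); print(o['position'],o['tool_rot'],o['force'],o['qpos'].round(2))
d=grab('wrist','w5'); D=load('w5')
a=rectify(D,.42,.225,.036,.11,.0004); 
cv2.imwrite('pics/h.png',cv2.resize(a,(600,600),interpolation=cv2.INTER_CUBIC)[:,:,::-1])
```

```text
[0.4251902  0.23305919 0.29399054] [-3.14082467e+00  4.35368248e-04  1.25206635e+00] [-0.43863364 -1.01095175  0.40580519] [ 0.13  0.35 -0.96  1.84  0.31  1.11 -1.25]
```

View pics/h.png

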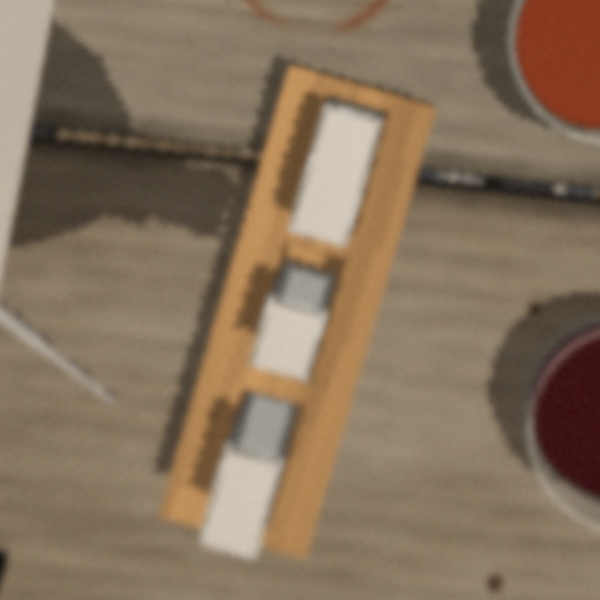

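The rack appears with corners (288,65), (435,104), (308,555) and (165,515), so its yaw is about -15.5°. The long cell is at the +y end, at (337,175), with the short one in the middle and the middle one at the near end. I'll measure the cell cover at its own height.

```bash
cat > cell.py <<'E'
from dial import *
def cover(f,x0,y0,z,h=.045,s=.0002):
    a=rectify(load(f),x0,y0,z,h,s); g=a.min(2); 
    n,l,st,c=cv2.connectedComponentsWithStats((g>g.max()*.72).astype(np.uint8)); k=1+np.argmax(st[1:,4])
    cn,_=cv2.findContours((l==k).astype(np.uint8),cv2.RETR_EXTERNAL,cv2.CHAIN_APPROX_NONE); (u,v),wh,an=cv2.minAreaRect(max(cn,key=len))
    if wh[0]<wh[1]: an+=90
    print(f,z,'ctr',np.round([x0-h+(u+.5)*s,y0+h-(v+.5)*s],4),'len,wid mm',np.round(sorted(np.array(wh)*s*1e3)[::-1],1),'long axis angle',round(-an%180,2)); return a
E
python3 - <<'E'
from cell import *
a=cover('w5',.435,.2755,.078)
cover('w5',.419,.221,.078,.03); cover('w5',.404,.167,.078,.04)
cover('w1',.419,.221,.078,.03);cover('w1',.404,.167,.078,.03)
E
```

```text
w5 0.078 ctr [0.4351 0.2751] len,wid mm [44.2 19.9] long axis angle 74.05
w5 0.078 ctr [0.4209 0.226 ] len,wid mm [34.  20.1] long axis angle 75.02
w5 0.078 ctr [0.4058 0.176 ] len,wid mm [51.9 20. ] long axis angle 75.57
w1 0.078 ctr [0.4187 0.2176] len,wid mm [29.2 19.9] long axis angle 74.48
w1 0.078 ctr [0.4041 0.1668] len,wid mm [32.9 20.1] long axis angle 74.05
```

>>> move_arm(
  gripper=[0.6,0.6,0.6,0.6,0.6,0.6],
  linear=[
    [2.15,-0.2,0],
    [2.15,-0.2,0],
    [0,0,4],
    [0,0,4],
    [0,0,4],
    [0,0,0],
  ],
  twist=[0,0,-2.6,0,0,0],
)

```text
clock: 9.4
position: [0.433, 0.274, 0.1707]
tool_rot: [-3.137, 0.005, 1.3]
force: [0.3, -0.5, 0.1]
grip_width: 0.0507
finger_force: 0.0
```

>>> move_arm(
  gripper=[0.6,0.6,0.6],
  linear=[
    [0,0,0],
    [0,0,0],
    [0,0,0],
  ],
  twist=[0,0,0],
)

```text
clock: 9.7
position: [0.4356, 0.2759, 0.176]
tool_rot: [3.14, -0.002, 1.301]
force: [-0.5, -0.1, -0.7]
grip_width: 0.051
finger_force: 0.0
```

Run:
```python
from cell import *
o=monitor.observe(); print(o['position'],o['tool_rot'],np.degrees(o['tool_rot'][2]))
d=grab('wrist','w6'); cover('w6',.435,.2755,.078)
cv2.imwrite('pics/i.png',d['img'][:,:,::-1])
```

```text
[0.4356057  0.27585001 0.17602891] [ 3.13964230e+00 -1.60443486e-03  1.30085595e+00] 74.53355551269905
w6 0.078 ctr [0.4301 0.2571] len,wid mm [27.7 19.8] long axis angle 74.88
```

View pics/i.png

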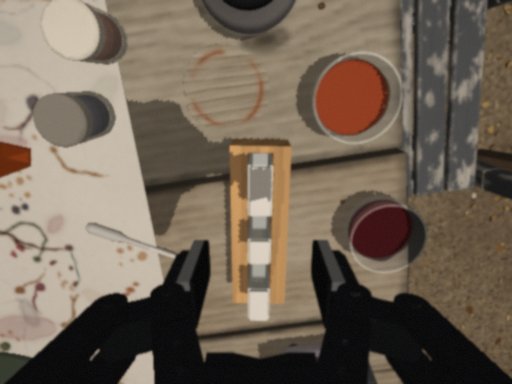

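The cell's cover is at (260,190), half in the gripper's shadow, midway between the fingers at (195) and (325). I'll check its side edges numerically.

Run:
```python
from cell import *
d=load('w6'); o=monitor.observe(); p=o['position']; ps=o['tool_rot'][2]
tx=np.array([np.cos(ps),np.sin(ps),0]); ty=np.array([np.sin(ps),-np.cos(ps),0])
z=np.array([p[0],p[1],.078])
pr=proj(d,[z+tx*a*1e-3+ty*b*1e-3 for a,b in((0,0),(22,0),(-22,0),(0,10),(0,-10))]); print(pr.round(1))
g=cv2.cvtColor(d['img'],cv2.COLOR_RGB2GRAY).astype(float)
for v in range(int(pr[0,1])-14,int(pr[0,1])+16,7):
    r=g[v-1:v+2,235:285].mean(0); k=np.gradient(r); print(v,235+np.argsort(-np.abs(k))[:5], r[::3].astype(int))
r=g[140:225,256:264].mean(1); print(r[::2].astype(int))
```

```text
[[260.2 190.4]
 [260.2 164.1]
 [260.2 215.3]
 [272.5 190.4]
 [247.9 190.4]]
176 [247 246 273 271 270] [ 95  95  90  84 125 137 126 125 125 126 125 125 157 135 138 135 136]
183 [247 246 238 250 239] [156 125  89  85 126 137 125 125 124 126 127 125 154 138 138 137 138]
190 [247 239 246 238 270] [163 143  90  85 128 138 126 126 126 126 125 126 160 139 137 136 139]
197 [247 246 270 267 239] [164 151 113  98 130 134 126 128 137 147 166 133 162 140 138 136 141]
204 [272 271 250 273 249] [163 162 156 149 167 192 209 209 210 211 210 210 190 140 136 140 149]
[ 69  62  71 127 151 151 145 161 167 167 167 167 176 162 140 129 126 125
 125 126 125 124 125 125 126 125 125 125 127 156 203 210 210 209 210 209
 209 206 183 166 165 165 166]
```

>>> move_arm(
  gripper=[0.6,0.6,0.6,0.6,0.6,0.6,0.6],
  linear=[
    [0,0,3],
    [0,0,3],
    [0,0,3],
    [0,0,2],
    [0,0,1.3],
    [0,0,0.8],
    [0,0,0.3],
  ],
  twist=[0,0,0,0,0,0,0],
)

```text
clock: 10.45
position: [0.4351, 0.2756, 0.0404]
tool_rot: [3.141, -0.0, 1.302]
force: [-0.2, 0.0, 0.4]
grip_width: 0.0511
finger_force: 0.0
```

>>> move_arm(
  gripper=[0.4,0.3,0.1,0.1,0.1,0.1,0.1],
  linear=[
    [0,0,0],
    [0,0,0],
    [0,0,0],
    [0,0,0],
    [0,0,0],
    [0,0,0],
    [0,0,0],
  ],
  twist=[0,0,0,0,0,0,0],
  squeeze=30,
)

```text
clock: 11.15
position: [0.4353, 0.2756, 0.0411]
tool_rot: [3.141, -0.001, 1.302]
force: [-0.0, -0.7, 6.8]
grip_width: 0.0199
finger_force: 29.8
```

>>> move_arm(
  gripper=[0.1,0.1,0.1,0.1,0.1,0.1,0.1,0.1],
  linear=[
    [0,0,-0.5],
    [0,0,-1],
    [0,0,-2],
    [0,0,-3],
    [0,0,-3],
    [0,0,-3.5],
    [0,0,-3.5],
    [0,0,-3.5],
  ],
  twist=[0,0,0,0,0,0,0,0],
)

```text
clock: 11.95
position: [0.4344, 0.2754, 0.2426]
tool_rot: [3.141, -0.0, 1.302]
force: [-0.2, -0.4, -1.2]
grip_width: 0.0194
finger_force: 29.4
```

Run:
```python
from cell import *
o=monitor.observe(); p=o['position']; print(p,np.degrees(o['tool_rot'][2]),o['force'],o['grip_width'])
# beam target estimate
yaw=np.radians(-7.8); y=np.array([-np.sin(yaw),np.cos(yaw)]); B=np.array([.4455,-.0184])-.106*y; print('beam',B)
ps=o['tool_rot'][2]; D=B-p[:2]; print('tool x,y',D@[np.cos(ps),np.sin(ps)],D@[np.sin(ps),-np.cos(ps)])
```

```text
[0.43437492 0.27537491 0.24260778] 74.62158162323439 [-0.1883645  -0.40676266 -1.22440037] 0.019396224884497014
beam [ 0.43111415 -0.12341927]
tool x,y -0.38538023010424005 0.10261338681770518
```

>>> move_arm(
  gripper=[0.1,0.1,0.1,0.1,0.1,0.1,0.1,0.1],
  linear=[
    [-1,0.3,0],
    [-2,0.5,0],
    [-3,0.8,0],
    [-3,0.8,0],
    [-3,0.8,0],
    [-3,0.8,0],
    [-3,0.8,0],
    [-3,0.8,0],
  ],
  twist=[0,0,0,0,0,0,0,0],
)

```text
clock: 12.75
position: [0.4324, 0.0566, 0.2404]
tool_rot: [-3.141, 0.0, 1.302]
force: [0.1, -0.0, -1.5]
grip_width: 0.0197
finger_force: 29.4
```

>>> move_arm(
  gripper=[0.1,0.1,0.1,0.1,0.1,0.1,0.1,0.1],
  linear=[
    [-3,0.8,0],
    [-3,0.8,0],
    [-3,0.8,0],
    [-3,0.8,0],
    [-3,0.8,0],
    [-2,0.5,0],
    [-0.5,0,0],
    [0,0,0],
  ],
  twist=[0,0,0,0,0,0,0,0],
)

```text
clock: 13.55
position: [0.4294, -0.1228, 0.2403]
tool_rot: [-3.141, -0.0, 1.301]
force: [-0.4, 1.1, -0.9]
grip_width: 0.0199
finger_force: 29.4
```

>>> move_arm(
  gripper=[0.1,0.1,0.1,0.1,0.1,0.1],
  linear=[
    [0,0,0],
    [0,0,0],
    [0,0,0],
    [0,0,0],
    [0,0,0],
    [0,0,0],
  ],
  twist=[-4,-3.6,0,0,0,0],
)

```text
clock: 14.15
position: [0.4299, -0.1223, 0.2403]
tool_rot: [3.142, 0.0, 1.434]
force: [0.2, -0.3, -0.6]
grip_width: 0.0197
finger_force: 29.4
```

Run:
```python
from cell import *
o=monitor.observe(); p=o['position']; print(p,o['tool_rot'],np.degrees(o['tool_rot'][2]),o['force'],o['grip_width'])
d=grab('wrist','w7'); s=grab('side','s7')
a=s['img'][110:260,210:330]; 
cv2.imwrite('pics/j.png',np.hstack([cv2.resize(d['img'],(400,300)),cv2.resize(a,(384,480),interpolation=cv2.INTER_CUBIC)[:300]]) [:,:,::-1]) if 0 else None
c=np.zeros((480,784,3),np.uint8); c[:300,:400]=cv2.resize(d['img'],(400,300)); c[:,400:]=cv2.resize(a,(384,480),interpolation=cv2.INTER_CUBIC)
cv2.imwrite('pics/j.png',c[:,:,::-1])
```

```text
[ 0.42990558 -0.12231575  0.24033454] [3.14157915e+00 3.69592348e-05 1.43380794e+00] 82.15114387968933 [ 0.18186124 -0.29226248 -0.60055108] 0.0196602932349043
```

View pics/j.png

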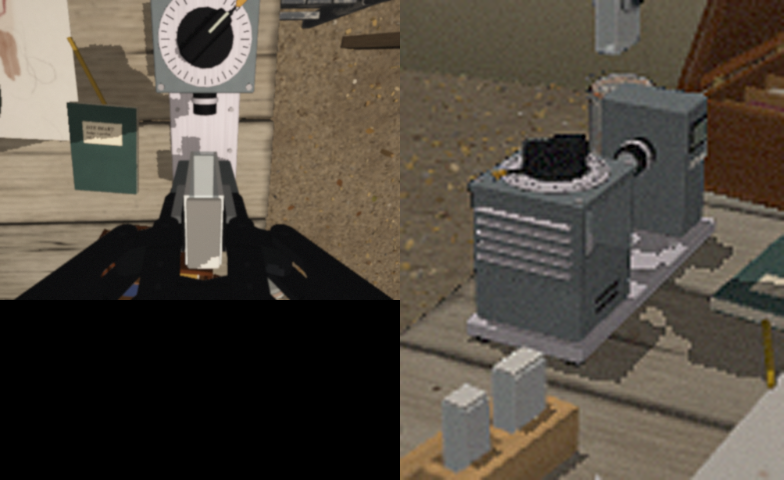

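The left half shows the cell held between the fingers, cover at (205,232) and clear window at (205,175), with the lamp barrel at (205,103). The right half shows it hanging above the gap, at (617,25). The pictures are used up, so I'll check the held cell's offset from the TCP numerically.

Run:
```python
from cell import *
d=load('w7'); o=monitor.observe(); p=o['position']; ps=o['tool_rot'][2]
tx=np.array([np.cos(ps),np.sin(ps),0]); ty=np.array([np.sin(ps),-np.cos(ps),0])
T=p+[0,0,.0372]
print('pred cover x=+22,-22, y=10,-10, bottom x=+22:',proj(d,[T+tx*.022,T-tx*.022,T+ty*.01,T-ty*.01,T+tx*.022-[0,0,.07]]).round(1))
g=cv2.cvtColor(d['img'],cv2.COLOR_RGB2GRAY).astype(float)
r=g[180:360,255:270].mean(1); k=np.gradient(r); print([(180+i,int(k[i])) for i in np.argsort(-np.abs(k))[:14]]); print(r[::3].astype(int))
for v in(275,300,320):
    c=g[v-2:v+3,225:300].mean(0); k=np.gradient(c); print(v,[(225+i,int(k[i])) for i in np.argsort(-np.abs(k))[:6]])
# detector head & lamp barrel: rectified yaw check of bed edge from w2/w4 at z=.018
for f in('w2','w7'):
    a=rectify(load(f),.431,-.123,.018,.08,.0005); G=a.min(2).astype(float)
    # rotate to instrument axes and look for bed side edges
    M=cv2.getRotationMatrix2D((160,160),7.9*1,1); R=cv2.warpAffine(G,M,(320,320))
    for v in range(90,210,20):
        c=cv2.GaussianBlur(R[v-3:v+4].mean(0)[None],(0,0),2)[0]; k=np.gradient(c); L=np.argmax(k[30:90])+30; Q=np.argmin(k[230:290])+230; print(f,(160-v)*.5,(L-159.5)*.5,(Q-159.5)*.5)
```

```text
pred cover x=+22,-22, y=10,-10, bottom x=+22: [[260.4 252. ]
 [260.3 342.2]
 [284.9 299.7]
 [235.8 299.6]
 [260.4 191.3]]
[(np.int64(344), -59), (np.int64(343), -53), (np.int64(253), -39), (np.int64(252), -32), (np.int64(345), -30), (np.int64(342), -25), (np.int64(199), 22), (np.int64(193), -20), (np.int64(194), -19), (np.int64(254), -19), (np.int64(200), 15), (np.int64(337), 14), (np.int64(338), 14), (np.int64(195), -11)]
[207 206 203 201 199 144 128 180 181 184 184 184 183 183 183 183 183 183
 183 183 183 183 183 192 193 108 136 140 139 139 139 139 138 138 139 139
 138 139 138 138 138 138 138 138 138 138 138 138 138 138 140 153 167 209
 199  40  48  61  46  36]
275 [(np.int64(285), -65), (np.int64(236), 58), (np.int64(235), 56), (np.int64(286), -46), (np.int64(284), -36), (np.int64(234), 25)]
300 [(np.int64(284), -57), (np.int64(236), 54), (np.int64(285), -50), (np.int64(237), 44), (np.int64(235), 33), (np.int64(283), -25)]
320 [(np.int64(284), -60), (np.int64(236), 56), (np.int64(237), 48), (np.int64(285), -39), (np.int64(283), -38), (np.int64(235), 30)]
w2 35.0 -37.25 39.75
w2 25.0 -38.25 61.25
w2 15.0 -57.75 60.25
w2 5.0 -51.25 51.75
w2 -5.0 -50.75 51.75
w2 -15.0 -50.75 51.25
w7 35.0 -51.25 51.25
w7 25.0 -51.25 50.75
w7 15.0 -51.25 51.25
w7 5.0 -51.75 51.75
w7 -5.0 -43.25 51.25
w7 -15.0 -50.75 51.25
```

>>> move_arm(
  gripper=[0.1,0.1,0.1,0.1,0.1,0.1,0.1,0.1],
  linear=[
    [-0.05,0.12,1],
    [0,0,2],
    [0,0,2],
    [0,0,2],
    [0,0,1],
    [0,0,0],
    [0,0,0],
    [0,0,0],
  ],
  twist=[0,0,0,0,0,0,0,0],
)

```text
clock: 15.05
position: [0.4315, -0.1233, 0.161]
tool_rot: [3.141, 0.0, 1.434]
force: [0.1, 0.2, -1.6]
grip_width: 0.0193
finger_force: 29.4
```

Run:
```python
from cell import *
o=monitor.observe(); p=o['position']; print(p,np.degrees(o['tool_rot']),o['force'],o['grip_width'])
Y=np.array([.1374,.9905,0]); B=np.array([.4309,-.1234,.095])
d=load('w7'); q=np.linspace(-.005,.005,3)
print('lamp face top at',proj(d,[B+Y*(.029+e)+[0,0,.014] for e in q]).round(1), 'z+.010',proj(d,[B+Y*.029+[0,0,.010]]).round(1))
g=cv2.cvtColor(d['img'],cv2.COLOR_RGB2GRAY).astype(float); print(110,g[110:165,258:264].mean(1).astype(int))
# detector face in the side view
s=load('s7'); X=np.array([.9905,-.1374,0]); t=np.linspace(0,2*np.pi,12,endpoint=False)
for e in(-.003,0,.003):
  print('det face',proj(s,[B-Y*(.029+e)]).round(1),proj(s,[B-Y*(.029+e)+[0,0,.014],B-Y*(.029+e)-X*.014, B-Y*(.029+e)+X*.014]).round(1).tolist())
G=cv2.cvtColor(s['img'],cv2.COLOR_RGB2GRAY); print(G[148:166,274:296])
```

```text
[ 0.4314729  -0.12330542  0.16098989] [1.79937606e+02 1.45571450e-02 8.21783666e+01] [ 0.08191873  0.1983768  -1.58352553] 0.01932955422281989
lamp face top at [[261.6 153.2]
 [261.7 147.6]
 [261.7 142. ]] z+.010 [[261.6 146.7]]
110 [183 147 127 126 125 124 120 108  84  50  28  21  21  22  29  63 124 176
 200 207 208 201 179 132  70  30  21  21  20  20  20  20  20  19  20  22
  49 108 169 205 216 217 216 216 216 217 216 216 216 216 216 216 216 216
 215]
det face [[279.9 161. ]] [[280.1, 156.3], [284.5, 161.9], [275.4, 160.1]]
det face [[280.4 160.7]] [[280.5, 156.0], [285.0, 161.6], [275.9, 159.8]]
det face [[280.9 160.3]] [[281.0, 155.6], [285.4, 161.2], [276.3, 159.4]]
[[ 66  73  70  73  72  73  68  67  71  74  73  64  72  70  73  73  75  73
   74  70  74  66]
 [ 75  74  70  74  73  74  69  69  66  71  68  68  74  73  70  71  70  67
   69  70  72  74]
 [ 69  71  72  71  71  66  72  70  72  72  73  72  66  70  76  69  68  69
   74  71  77  74]
 [ 72  70  70  72  74  70  73  70  68  69  67  73  77  73  74  69  67  74
   71  66  71  71]
 [ 71  71  65  70  76  71  68  73  66  74  69  6
[... 554 characters left out ...]
3   6   6 133  72  24  71  75
   71  71  67  72]
 [ 92  83  63  32 109 113 113 112 122  64  10  14  16  95  55  26  75  71
   74  67  74  72]
 [107  99 103 107 107 104 123 131 128 114  41  21   0 105  75  54  69  75
   66  72  69  74]
 [127 103 101 103  97  99  90  91  98 115  45  20   2  94  65  72  75  67
   71  69  72  73]
 [130 123 103  99  99 102 102 107  91  67  20  18  32  93  66  70  71  69
   69  75  73  71]
 [129 108 100  97 104  95 109  85  55  62  13  36  75  70  70  68  72  69
   70  73  73  68]
 [175  84  95 101 103  99  66  58  58  22  45  87  75  71  70  72  66  74
   66  74  72  75]
 [135 101 102 109  92  60  57  63  66  56  73  77  68  66  69  71  68  68
   69  70  73  69]]
```

>>> move_arm(
  gripper=[0.1,0.1,0.1,0.1,0.1,0.1,0.1,0.1],
  linear=[
    [0.05,-0.05,0.5],
    [0,0,1],
    [0,0,1],
    [0,0,1],
    [0,0,1],
    [0,0,0.5],
    [0,0,0.3],
    [0,0,0],
  ],
  twist=[0,0,0,0,0,0,0,0],
)

```text
clock: 15.85
position: [0.4305, -0.1225, 0.107]
tool_rot: [-3.141, -0.0, 1.435]
force: [0.5, 0.5, -1.0]
grip_width: 0.0197
finger_force: 29.4
```

>>> move_arm(
  gripper=[0.1,0.1,0.1,0.1,0.1],
  linear=[
    [0,0,0],
    [0,0,0],
    [0,0,0],
    [0,0,0],
    [0,0,0],
  ],
  twist=[0,0,0,0,0],
)

```text
clock: 16.35
position: [0.4306, -0.1227, 0.1074]
tool_rot: [3.141, 0.0, 1.434]
force: [0.1, 0.6, -1.2]
grip_width: 0.0197
finger_force: 29.4
```

Run:
```python
from cell import *
o=monitor.observe(); p=o['position']; print(p,np.degrees(o['tool_rot']),o['force'],o['grip_width'],o['qd'].round(4))
d=grab('wrist','w8'); D=load('w8'); s=grab('side','s8'); ps=o['tool_rot'][2]
tx=np.array([np.cos(ps),np.sin(ps),0]); T=p+[0,0,.0372]
Y=np.array([.1374,.9905,0]); B=np.array([.4309,-.1234,.095])
print('pred',proj(D,[T+tx*.022,T-tx*.022,T+tx*.022-[0,0,.07],B+Y*.029+[0,0,.014]]).round(1))
g=cv2.cvtColor(d['img'],cv2.COLOR_RGB2GRAY).astype(float); r=g[100:360,255:268].mean(1); k=np.gradient(r); print(sorted([(100+int(i),int(k[i])) for i in np.argsort(-np.abs(k))[:22]])); 
for z in(.139,):
    c,R=center('w8',[.4455,-.0184],z); print(c,R); angles('w8',c,z)
```

```text
[ 0.43063965 -0.12271252  0.10738792] [1.79991122e+02 2.65972565e-03 8.21786174e+01] [ 0.07551768  0.63944826 -1.23203362] 0.019691258810646477 [ 0.0003  0.0036  0.0015 -0.0006  0.0006 -0.0005 -0.0012]
pred [[260.4 251.7]
 [260.3 342. ]
 [260.4 191.1]
 [261.2 202.4]]
[(143, -28), (144, -22), (157, -22), (158, -25), (163, 19), (164, 42), (165, 52), (166, 39), (176, -21), (177, -46), (178, -58), (179, -37), (201, 41), (202, 50), (203, 33), (252, -32), (253, -39), (254, -19), (342, -27), (343, -57), (344, -62), (345, -29)]
[ 0.44544977 -0.01848906] 0.04234986121988303
brass 71 [ 0.49402547 -0.08445209]
tab -53.63 needle [3.03 2.7  1.22]
```

```bash
python3 -c "
from workcell import bot
print(bot.job_done())"
```

```text
the job is handed in; nothing more can be done
None
```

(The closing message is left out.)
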